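Slide the loaf tins down to the stop

ROBOT

A 6-joint arm with a two-finger parallel gripper is mounted at the origin on the work surface. World frame = base frame: x ahead of the robot, y to its left, z up, the work surface at z = 0. Lengths are in m, angles in rad, forces in N, time in s.
With the tool pointing down it reaches from about 0.25 to 0.725 m from the base axis. Payload 9.7 kg.
Tool frame: the origin (TCP) lies at the centre of the arm's flange, where the gripper is bolted on; the fingertips stand 173 mm ahead of it and the grasp point (between the pads) lies 155 mm ahead of it; x points along the fingers, z is the direction in which the jaws open and shut, and the axes are right-handed (so a half turn about x gives the same grasp; the last joint's range is limited). The gripper opens to 85 mm and grips with 20 to 120 N. Pads are 22 mm wide; open, the fingers measure 114 mm over their backs; the gripper's body (76 mm by 85 mm) begins 54 mm behind the grasp point. The pads swing forward as they close: fully open they stand 13 mm farther back than shut.
Start: joints at [-1.212, 0.087, 0.176, 1.66, 0, 1.571], TCP at [0.193, -0.515, 0.405] pointing down, gripper open.
Joint ranges: [-3.13, 3.13], [-0.85, 1.81], [-1.15, 1.24], [-2.2, 2.28], [-1.44, 1.52], [-3.14, 3.14]. Speed limits (rad/s): [2.22, 2.22, 2.57, 3.14, 3.14, 3.14].

INTERFACE

Orientations are given as a rotation vector (axis times angle).
In Python, from rig import ctrl gives the robot as it stands. The module is installed in compiled form; this text tells all that it offers.
- The arm moves only by the tool servo_tool, never from a script. Its argument "rows" is a list of rows, each an object of numbers: "fingers": the closure, from -1 (fully open) to 1 (shut); "dx", "dy", "dz": the shift along the tool's x, y, z as a fraction of full scale; "turn": the turn about the tool's x as a fraction of full scale. A call has 1 to 8 rows; each row is the pose to reach, as a shift and turn from the pose commanded when the call began, along the tool's axes at that moment; what a row does not reach only later rows make up. Full scale, the value 1, is 100 mm for a shift and 90 degrees for a turn. A row lasts 1/8 s, in which the tool goes at most 62.5 mm and 10.7 degrees, less where a joint would pass 70% of its speed; a pose out of reach is approached as far as the arm can. A call with a number of a shift or a turn outside -1 to 1 is refused whole. A call with a gripper value outside its range is refused whole. The fingers move at their own pace and stop on an object; "squeeze" is the grip in N (left out, the last holds). Time passes only in rows, so rows that repeat a pose let the fingers close. It gives the time, the measured TCP pose, the force and the opening at its end, in the units of the state.
- ctrl.observe(): the state, without advancing time (a new reading comes with each control period).
- ctrl.camera(name): name is "side" or "top"; returns a dict with "img" (420x560x3 uint8, red, green, blue), "z_map" (420x560 float32, m along the optical axis (not along the pixel's ray), 0 where there is no reading), "intrinsics" (3x3 intrinsics, pixels), "cam_to_world" (4x4, takes a point from camera to world coordinates). Camera axes: x right, y up, looking along -z (the intrinsics and any distortion apply to the point x, -y, -z); pixel columns grow to the right and rows downward; lengths in m; the calibration is good to about 2 mm. A picture is of the moment at which its call begins.
- ctrl.sign_off(): hands the job in, once; it reports no verdict.
The state is a dict: "time": time; "joint_positions": joint angles; "qd": joint speeds; "joint_torque": joint torques, N m; "eef_pos": TCP position; "orientation": TCP orientation; "wrist_force": force on the tool from outside, world axes, zero at the start; "moment": the same for the moment, N m; "width": finger opening in m.
Only numpy, scipy, OpenCV 4.12 (cv2) and the standard library are available. Lean on these libraries where they do the work, as an engineer would, in place of code of your own. Each camera call takes 0.05 s, during which the arm holds its last target.

TASK

On the bench stands a sloped three-lane tray, and at its upper end stand two oblong loaf tins and one round mould, one to a lane. Slide both loaf tins down their lanes until each rests against the back stop at the low end, without lifting them off the tray, and leave the round mould where it is.

Things in the scene. Friction and masses are not known exactly. Their poses are not given: they have to be found in the camera images.
- tray: Fixed metal tray 300 x 254 mm sloped 14 deg. Origin: centre of sliding surface, 64 mm up; x down the slope to the stop, y across, z square to the surface (frame is pitched). Three 78 mm lanes at y -82, 0, +82 mm; dividers 14 mm tall, 4 thick; side walls 20 tall at y +-123. Back stop: wall 30 mm tall, inner face x +145. Upper end x -150, open.
- loaf_a: Dark steel oblong loaf tin with baked loaf, about 0.3 kg: rim 100 mm long (its x) by 62 wide (y), 34 to 38 mm up; body below 94 x 56; crust to 60 mm. Origin: centre of underside, z up. Stands lengthwise at the upper end of any lane; friction keeps it from sliding by itself. Against the stop its origin is near x +95 mm of the tray.
- loaf_b: A second loaf tin, the same in every way, in another lane.
- round_mould: Dark steel round fluted mould with a brioche, 48 mm across at the foot, 70 at the rim 36 mm up, 58 tall, 0.25 kg. Origin: centre of underside. Stands at the upper end of the remaining lane and is to stay there.

How it is judged:
At the end, for the whole second after the job is handed in: Both loaf tins stand upright on the tray, at rest, lengthwise in their lanes within 15 degrees, their ends within 12 mm of the back stop; the round mould is within 20 mm of where it began (x of loaf_a in the frame of tray between 0.083 and 0.115 m and x of loaf_b in the frame of tray between 0.083 and 0.115 m and z of each of loaf_a, loaf_b in the frame of tray below 0.012 m and angle between the z axis of each of loaf_a, loaf_b and the z axis of tray, either way round below 0.175 rad and angle between the x axis of each of loaf_a, loaf_b and the x axis of tray, either way round below 0.26 rad and linear speed of each of loaf_a, loaf_b below 0.02 m/s and distance of round_mould from where it was at the start of the episode below 0.02 m); the robot touches nothing.
It fails at once if a loaf tin is lifted more than 30 mm off the tray (z of any of loaf_a, loaf_b in the frame of tray above 0.03 m).
It fails at once if the round mould is moved more than 20 mm (distance of round_mould from where it was at the start of the episode above 0.02 m).
It also fails if it takes over 48 s, if anything falls off the work surface, if the arm or the gripper's body presses on something with over 40 N, if the wrist force passes 120 N, or if a joint passes its speed limit or range.

## Working session

There is one attempt and no reset: what is moved stays moved. The work goes in short steps, Python scripts to look and compute and a tool call to move; the robot and the scene stay as the last step left them, time stands still between calls to the robot, and variables do not carry over. Pictures are saved under pics/ and viewed, and the job is handed in when it is done.

Besides the shell and the picture viewer there is one more tool, called as name([rows], argument=value, ...), one row to a line, values as JSON. servo_tool: Moves the arm, as the interface text tells. Shift numbers are shares of 100 mm and turn numbers shares of 90 degrees, none past 1 either way. Its arguments: {"type":"object","properties":{"rows":{"type":"array","items":{"type":"object","properties":{"fingers":{"type":"number"},"dx":{"type":"number","minimum":-1,"maximum":1},"dy":{"type":"number","minimum":-1,"maximum":1},"dz":{"type":"number","minimum":-1,"maximum":1},"turn":{"type":"number","minimum":-1,"maximum":1}}}},"squeeze":{"type":"number"}},"required":["rows"]}

```bash
mkdir -p pics; python3 - <<'E'
from rig import ctrl
import cv2,numpy as np
s=ctrl.observe()
for k,v in s.items(): print(k,np.round(v,4))
for n in("top","side"):
    c=ctrl.camera(n); cv2.imwrite(f"pics/{n}0.png",c["img"][:,:,::-1]); np.savez(f"{n}0.npz",**c)
    print(n,c["intrinsics"].round(1).tolist(),c["cam_to_world"].round(3).tolist())
E
```

```text
time 0.0
joint_positions [-1.212   0.0875  0.1751  1.6598  0.      1.5708]
qd [-0.0017 -0.0006 -0.001  -0.0001 -0.0024  0.0014]
joint_torque [-2.00000e-04 -5.20392e+01  4.64803e+01  1.62000e-02 -1.00000e-04
 -0.00000e+00]
eef_pos [ 0.1931 -0.515   0.404 ]
orientation [ 0.9418  1.3589 -0.9405]
wrist_force [-0.6152  0.0514 -0.7385]
moment [ 0.0138 -0.0279  0.0136]
width 0.086
top [[403.0, 0.0, 282.7], [0.0, 403.0, 209.1], [0.0, 0.0, 1.0]] [[-0.025, 0.99, -0.139, 0.509], [-1.0, -0.022, 0.022, 0.028], [0.019, 0.14, 0.99, 0.771], [0.0, 0.0, 0.0, 1.0]]
side [[406.6, 0.0, 281.0], [0.0, 406.6, 203.8], [0.0, 0.0, 1.0]] [[0.83, 0.279, -0.483, 0.269], [-0.558, 0.444, -0.701, -0.427], [0.019, 0.851, 0.524, 0.463], [0.0, 0.0, 0.0, 1.0]]
```

View pics/top0.png

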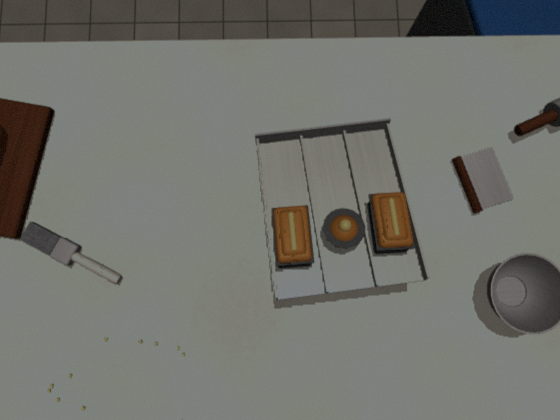

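View pics/side0.png

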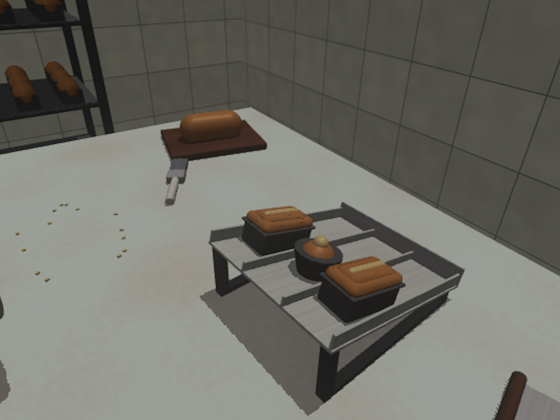

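Top view: the stop is at the far end (257,137)-(390,122) and the open upper end is at (276,298)-(425,277). Loaf tins are near (293,236) and (391,221), with the mould in the middle lane near (343,230). Next I measure these.

```bash
cat > h.py <<'E'
import numpy as np,cv2
def pts(c):
    K=c["intrinsics"];T=c["cam_to_world"];z=c["z_map"];h,w=z.shape
    u,v=np.meshgrid(np.arange(w),np.arange(h))
    P=np.stack([(u-K[0,2])/K[0,0]*z,-(v-K[1,2])/K[1,1]*z,-z],-1)
    return P@T[:3,:3].T+T[:3,3]
E
python3 - <<'E'
from h import *
c=np.load("top0.npz");W=pts(c)
for n,u,v in [("stopL",258,136),("stopR",389,122),("upL",278,296),("upR",422,276),("lane mid",335,180),("laneL",285,180),("laneR",370,160),("upmid",345,280),("loafL",293,236),("loafR",391,221),("mould",343,227),("bench",200,300)]:
    print(n,W[v,u].round(4))
i=cv2.imread("pics/top0.png")[110:310,240:440]; cv2.imwrite("pics/top0c.png",cv2.convertScaleAbs(cv2.resize(i,(800,800),interpolation=2)[:600] ,alpha=1.6)) 
i=cv2.imread("pics/top0.png")[115:305,245:435]; cv2.imwrite("pics/top0c.png",cv2.convertScaleAbs(cv2.resize(i,(600,600),interpolation=2),alpha=1.6))
E
```

```text
stopL [0.7467 0.0537 0.0556]
stopR [ 0.7706 -0.1913  0.0514]
upL [0.461  0.024  0.1015]
upR [ 0.4869 -0.2153  0.0987]
lane mid [ 0.6622 -0.0853  0.0514]
laneL [0.6646 0.006  0.0492]
laneR [ 0.7005 -0.1535  0.0435]
upmid [ 0.4835 -0.0878  0.0945]
loafL [ 0.5556 -0.0017  0.1362]
loafR [ 0.5761 -0.1594  0.1331]
mould [ 0.5685 -0.0824  0.13  ]
bench [ 4.502e-01  1.691e-01 -4.000e-04]
```

View pics/top0c.png

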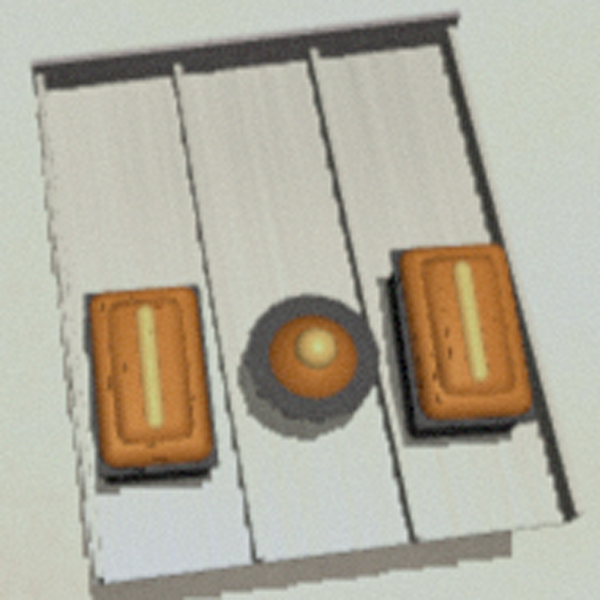

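```bash
cat >> h.py <<'E'
from scipy.optimize import least_squares
from scipy.spatial.transform import Rotation as R
def tray_T(p): # x,y,yaw (z fixed .064, pitch 14deg)
    r=R.from_euler('ZY',[p[2],np.deg2rad(14)]).as_matrix()
    return r,np.array([p[0],p[1],.064])
E
python3 - <<'E'
from h import *
# crop pixel -> full : /600*190 + (245,115).
f=lambda u,v:(245+u*190/600-.34,115+v*190/600-.34)
# model points (tray coords) seen in crop
obs=[((-150,-41,0),(415,541)),((-150,41,0),(254,560)),((145,-41,14),(314,50)),((145,41,14),(178,66)),((-150,-123,20),(572,517)),((-150,121,0),(102,580)),((145,-123,30),(458,14))]
c=np.load("top0.npz");K=c["intrinsics"];T=c["cam_to_world"]
def proj(P):
    q=(P-T[:3,3])@T[:3,:3]; return np.stack([K[0,2]+K[0,0]*q[:,0]/-q[:,2],K[1,2]-K[1,1]*q[:,1]/-q[:,2]],-1)
M=np.array([o[0] for o in obs])/1e3; U=np.array([f(*o[1]) for o in obs])
def res(p):
    r,t=tray_T(p); return (proj(M@r.T+t)-U).ravel()
s=least_squares(res,[.61,-.08,.1],loss='soft_l1'); print(s.x,res(s.x).reshape(-1,2).round(1).tolist())
r,t=tray_T(s.x)
for n in("top","side"):
    c=np.load(n+"0.npz");W=pts(c);L=(W-t)@r
    m=(np.abs(L[...,0])<.13)&(np.abs(L[...,1])<.115)&(np.abs(L[...,2])<.008)&(c["z_map"]>0)
    A=np.c_[L[m][:,:2],np.ones(m.sum())];print(n,m.sum(),"plane",np.linalg.lstsq(A,L[m][:,2],rcond=None)[0].round(4))
    for y in(-.082,0,.082):
        m=(np.abs(L[...,1]-y)<.039)&(L[...,2]>.022)&(L[...,2]<.08)&(np.abs(L[...,0])<.135)
        q=L[m]; print(" lane",y,m.sum(),"x",np.percentile(q[:,0],[1,99]).round(3),"y",np.percentile(q[:,1],[1,99]).round(3),"z",np.percentile(q[:,2],[1,99]).round(3))
np.save("tray.npy",s.x)
from rig import ctrl
o=ctrl.observe(); print(R.from_rotvec(o["orientation"]).as_matrix().round(3))
E
```

```text
[ 0.61315369 -0.08095475  0.09263176] [[-1.4, 0.5], [0.2, 0.5], [0.2, -0.8], [0.1, -1.2], [1.7, -0.5], [-0.2, 0.1], [-0.6, 1.0]]
top 11219 plane [-0.0007 -0.003  -0.0001]
 lane -0.082 2174 x [-0.102 -0.007] y [-0.108 -0.048] z [0.035 0.06 ]
 lane 0 1333 x [-0.087 -0.023] y [-0.034  0.031] z [0.034 0.057]
 lane 0.082 2209 x [-0.106 -0.012] y [0.054 0.116] z [0.036 0.059]
side 5917 plane [-0.0028 -0.002   0.0003]
 lane -0.082 2968 x [-0.102 -0.011] y [-0.112 -0.052] z [0.023 0.059]
 lane 0 1205 x [-0.088 -0.022] y [-0.034  0.031] z [0.023 0.057]
 lane 0.082 1939 x [-0.106 -0.013] y [0.053 0.111] z [0.022 0.058]
[[-0.     0.936  0.351]
 [ 0.001  0.351 -0.936]
 [-1.     0.    -0.001]]
```

```bash
cat >> h.py <<'E'
def plan(targets,tip=.173):
    from rig import ctrl
    p=np.load("tray.npy");r,t=tray_T(p);o=ctrl.observe();Rt=R.from_rotvec(o["orientation"]).as_matrix()
    yw=np.arctan2(Rt[1,1],Rt[0,1]);print("t",round(o["time"],2),"yaw err (turn units)",round((yw-p[2])/(np.pi/2),3),"w",round(o["width"],3),"F",np.round(o["wrist_force"],1))
    tp=o["eef_pos"]+tip*Rt[:,0]; print("tip now in tray",((tp-t)@r).round(4))
    for q in targets:
        w=r@np.array(q)+t; g=w-tip*Rt[:,0]; print(q,"tipworld",w.round(3),"shift(100mm)",(Rt.T@(g-o["eef_pos"])/.1).round(3))
E
python3 -c "
from h import *
plan([(-.14,-.08,.02),(-.14,-.08,.10),(-.14,.083,.02)])"
```

```text
t 0.1 yaw err (turn units) 0.169 w 0.086 F [ 0.3  0.6 -0. ]
tip now in tray [-0.4852 -0.3931  0.0512]
(-0.14, -0.08, 0.02) tipworld [ 0.49  -0.173  0.117] shift(100mm) [ 1.141  3.983 -2.158]
(-0.14, -0.08, 0.1) tipworld [ 0.509 -0.171  0.195] shift(100mm) [ 0.364  4.169 -2.108]
(-0.14, 0.083, 0.02) tipworld [ 0.475 -0.01   0.117] shift(100mm) [ 1.142  4.411 -3.731]
```

servo_tool([
  {"fingers":0.5,"dy":0.5,"dz":-0.27},
  {"fingers":0.5,"dy":1,"dz":-0.54},
  {"fingers":0.5,"dy":1,"dz":-0.54},
], squeeze=20)

```text
validation failed for argument at $.ro...
```

servo_tool([
  {"fingers":0.5,"dy":0.5,"dz":-0.27},
  {"fingers":0.5,"dy":1,"dz":-0.54},
  {"fingers":0.5,"dy":1,"dz":-0.54},
])

```text
validation failed for argument at $.ro...
```

servo_tool([
  {"fingers":0.5,"dy":0.5,"dz":-0.27},
  {"fingers":0.5,"dy":1,"dz":-0.54},
  {"fingers":0.5,"dy":1,"dz":-0.54},
])

```text
validation failed for argument at $.ro...
```

servo_tool([
  {"fingers":0.5,"dy":0.45,"dz":-0.25,"turn":0.08},
  {"fingers":0.5,"dy":0.9,"dz":-0.5,"turn":0.169},
  {"fingers":0.5,"dy":0.9,"dz":-0.5,"turn":0.169},
  {"fingers":0.5,"dy":0.9,"dz":-0.5,"turn":0.169},
])

```text
validation failed for argument at $.ro...
```

```bash
python3 - <<'E'
from h import *
from rig import ctrl
plan([(-.145,-.08,.06),(-.14,-.08,.02)])
for n in("top","side"):
    c=ctrl.camera(n); np.savez(f"{n}1.npz",**c)
    i=c["img"][:,:,::-1]; i=i[:,240:560] if n=="top" else i[60:380,240:560]
    cv2.imwrite(f"pics/{n}1.png",cv2.convertScaleAbs(cv2.resize(i,None,fx=1.4 if n=="top" else 1.8,fy=1.4 if n=="top" else 1.8),alpha=1.5))
E
```

```text
t 0.1 yaw err (turn units) 0.169 w 0.086 F [ 0.3  0.6 -0. ]
tip now in tray [-0.4852 -0.3931  0.0512]
(-0.145, -0.08, 0.06) tipworld [ 0.495 -0.172  0.157] shift(100mm) [ 0.74   4.029 -2.146]
(-0.14, -0.08, 0.02) tipworld [ 0.49  -0.173  0.117] shift(100mm) [ 1.141  3.983 -2.158]
```

View pics/side1.png

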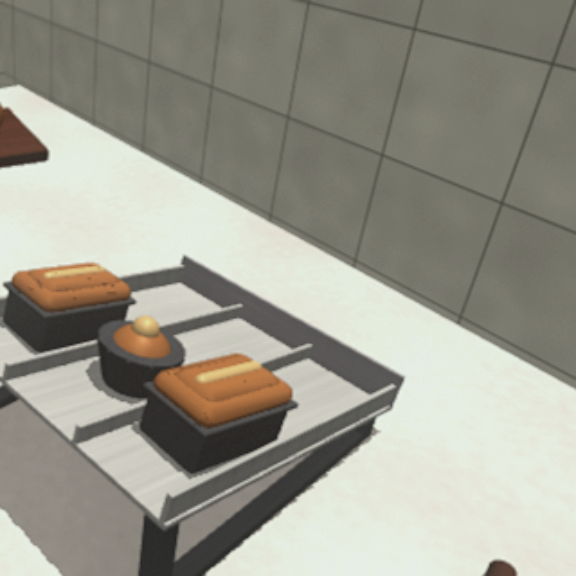

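View pics/top1.png

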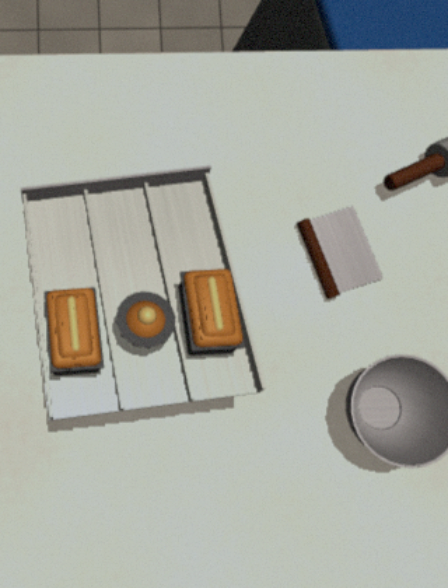

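The moves were refused and nothing moved. I'll try one with every field given.

servo_tool([
  {"fingers":0.5,"dx":0.0,"dy":0.5,"dz":-0.27,"turn":0.0},
  {"fingers":0.5,"dx":0.0,"dy":0.99,"dz":-0.54,"turn":0.0},
  {"fingers":0.5,"dx":0.0,"dy":0.99,"dz":-0.54,"turn":0.0},
], squeeze=20)

```text
time: 0.57
eef_pos: [0.2685, -0.4275, 0.405]
orientation: [0.938, 1.359, -0.938]
wrist_force: [0.0, -1.3, -0.0]
width: 0.0326
```

servo_tool([
  {"fingers":0.5,"dx":0.0,"dy":0.5,"dz":-0.27,"turn":0.0},
  {"fingers":0.5,"dx":0.0,"dy":1.0,"dz":-0.54,"turn":0.0},
  {"fingers":0.5,"dx":0.0,"dy":1.0,"dz":-0.54,"turn":0.0},
])

```text
time: 0.95
eef_pos: [0.343, -0.3423, 0.4047]
orientation: [0.938, 1.359, -0.938]
wrist_force: [-0.2, -0.5, -0.9]
width: 0.0213
```

servo_tool([
  {"fingers":0.5,"dx":0.0,"dy":0.5,"dz":-0.27,"turn":0.0},
  {"fingers":0.5,"dx":0.0,"dy":1.0,"dz":-0.54,"turn":0.0},
  {"fingers":0.5,"dx":0.0,"dy":1.0,"dz":-0.54,"turn":0.0},
])

```text
time: 1.32
eef_pos: [0.4175, -0.2572, 0.4043]
orientation: [0.939, 1.36, -0.938]
wrist_force: [0.0, -1.5, 0.0]
width: 0.0213
```

servo_tool([
  {"fingers":0.5,"dx":0.0,"dy":0.45,"dz":-0.25,"turn":0.08},
  {"fingers":0.5,"dx":0.0,"dy":0.9,"dz":-0.5,"turn":0.169},
  {"fingers":0.5,"dx":0.0,"dy":0.9,"dz":-0.5,"turn":0.169},
  {"fingers":0.5,"dx":0.0,"dy":0.9,"dz":-0.5,"turn":0.169},
])

```text
time: 1.82
eef_pos: [0.4825, -0.1812, 0.4045]
orientation: [1.139, 1.252, -1.14]
wrist_force: [-1.1, -0.5, 1.2]
width: 0.0215
```

```bash
python3 - <<'E'
from h import *
from rig import ctrl
plan([(-.145,-.08,.06),(-.14,-.08,.02)])
for n in("top","side"):
    c=ctrl.camera(n); np.savez(f"{n}2.npz",**c)
    i=c["img"][:,:,::-1]; i=i[:,240:560] if n=="top" else i[60:380,240:560]
    cv2.imwrite(f"pics/{n}2.png",cv2.convertScaleAbs(cv2.resize(i,None,fx=1.4 if n=="top" else 1.8,fy=1.4 if n=="top" else 1.8),alpha=1.5))
E
```

```text
t 1.82 yaw err (turn units) 0.001 w 0.022 F [-1.1 -0.5  1.2]
tip now in tray [-0.1759 -0.0878  0.1288]
(-0.145, -0.08, 0.06) tipworld [ 0.495 -0.172  0.157] shift(100mm) [ 0.742  0.134 -0.078]
(-0.14, -0.08, 0.02) tipworld [ 0.49  -0.173  0.117] shift(100mm) [ 1.142  0.086 -0.078]
```

View pics/side2.png

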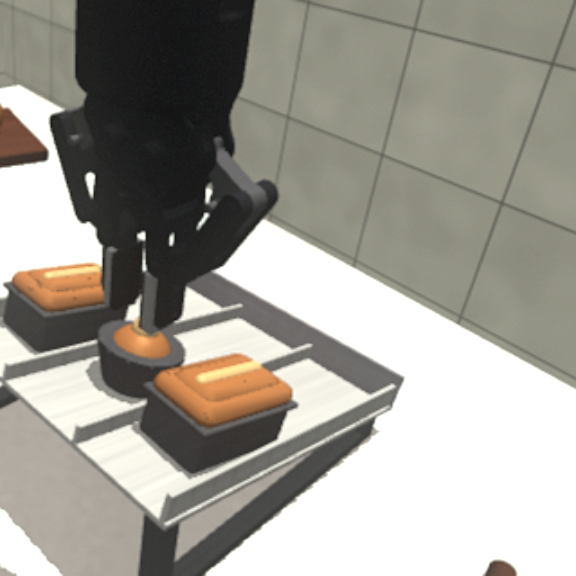

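View pics/top2.png

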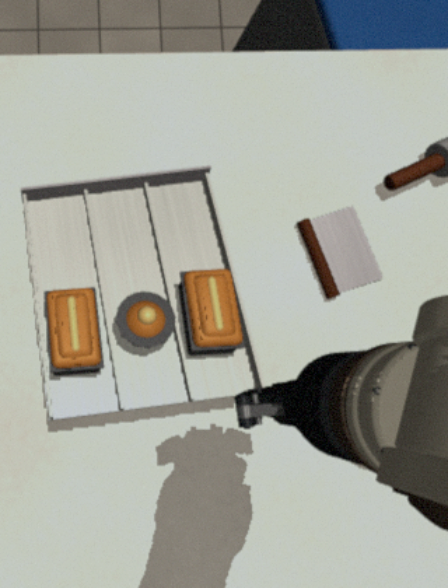

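The gripper is above and behind the right-hand tin, with its elbows well above tip height. I'll check the fingertip height from the side-camera depth.

```bash
python3 - <<'E'
from h import *
p=np.load("tray.npy");r,t=tray_T(p)
c=np.load("side2.npz");W=pts(c);a=np.array([0.4825,-0.1812])
d=W[...,:2]-a; ux=np.array([np.cos(p[2]),np.sin(p[2])]);uy=np.array([-ux[1],ux[0]])
x=d@ux;y=d@uy
m=(np.abs(x)<.05)&(np.abs(y)<.09)&(W[...,2]>.18)&(W[...,2]<.42)&(c["z_map"]>0)
print("min z",np.percentile(W[m][:,2],[0,.5,1,2]).round(4))
for z in np.arange(.18,.4,.01):
    k=m&(abs(W[...,2]-z)<.005)
    if k.sum()>5: print(round(z,3),k.sum(),"x",np.percentile(x[k],[1,99]).round(3),"y",np.percentile(y[k],[1,99]).round(3))
E
```

```text
min z [0.2303 0.2348 0.2382 0.2431]
0.23 94 x [-0.012  0.009] y [-0.018  0.015]
0.24 345 x [-0.013  0.01 ] y [-0.025  0.022]
0.25 408 x [-0.013  0.01 ] y [-0.025  0.023]
0.26 418 x [-0.013  0.009] y [-0.025  0.024]
0.27 340 x [-0.015  0.009] y [-0.027  0.023]
0.28 803 x [-0.015  0.008] y [-0.044  0.041]
0.29 697 x [-0.017  0.011] y [-0.05   0.047]
0.3 1040 x [-0.019  0.015] y [-0.056  0.051]
0.31 1012 x [-0.019  0.013] y [-0.061  0.057]
0.32 1214 x [-0.02   0.009] y [-0.065  0.06 ]
0.33 1521 x [-0.021  0.009] y [-0.065  0.06 ]
0.34 1180 x [-0.021  0.005] y [-0.046  0.037]
0.35 595 x [-0.013  0.006] y [-0.04   0.021]
0.36 817 x [-0.039  0.013] y [-0.038  0.016]
0.37 1252 x [-0.039  0.016] y [-0.038  0.017]
0.38 1340 x [-0.039  0.015] y [-0.038  0.019]
0.39 1410 x [-0.039  0.016] y [-0.038  0.017]
0.4 1721 x [-0.039  0.023] y [-0.037  0.024]
```

servo_tool([
  {"fingers":0.5,"dx":0.0,"dy":0.09,"dz":-0.08,"turn":0.0},
  {"fingers":0.5,"dx":0.4,"dy":0.09,"dz":-0.08,"turn":0.0},
  {"fingers":0.5,"dx":0.8,"dy":0.09,"dz":-0.08,"turn":0.0},
  {"fingers":0.5,"dx":0.9,"dy":0.09,"dz":-0.08,"turn":0.0},
  {"fingers":0.5,"dx":0.9,"dy":0.09,"dz":-0.08,"turn":0.0},
])

```text
time: 2.55
eef_pos: [0.4912, -0.1711, 0.3152]
orientation: [1.14, 1.252, -1.14]
wrist_force: [-0.3, 0.1, 0.6]
width: 0.0212
```

```bash
python3 - <<'E'
from h import *
from rig import ctrl
plan([(-.14,-.08,.017),(-.11,-.08,.017),(.03,-.08,.017)])
n="side"
c=ctrl.camera(n); i=c["img"][60:380,240:560,::-1]
cv2.imwrite(f"pics/{n}3.png",cv2.convertScaleAbs(cv2.resize(i,None,fx=1.8,fy=1.8),alpha=1.5))
E
```

```text
t 2.55 yaw err (turn units) 0.0 w 0.021 F [-0.3  0.1  0.6]
tip now in tray [-0.1449 -0.0785  0.0444]
(-0.14, -0.08, 0.017) tipworld [ 0.489 -0.173  0.114] shift(100mm) [ 0.278 -0.019  0.015]
(-0.11, -0.08, 0.017) tipworld [ 0.518 -0.17   0.107] shift(100mm) [0.35  0.272 0.015]
(0.03, -0.08, 0.017) tipworld [ 0.654 -0.158  0.073] shift(100mm) [0.689 1.631 0.016]
```

View pics/side3.png

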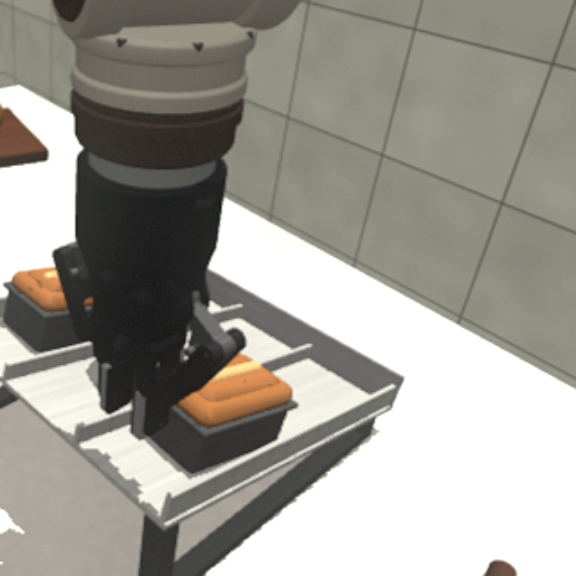

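servo_tool([
  {"fingers":0.5,"dx":0.14,"dy":-0.02,"dz":0.015,"turn":0.0},
  {"fingers":0.5,"dx":0.28,"dy":-0.02,"dz":0.015,"turn":0.0},
  {"fingers":0.5,"dx":0.3,"dy":0.08,"dz":0.015,"turn":0.0},
  {"fingers":0.5,"dx":0.325,"dy":0.17,"dz":0.015,"turn":0.0},
  {"fingers":0.5,"dx":0.345,"dy":0.25,"dz":0.015,"turn":0.0},
  {"fingers":0.5,"dx":0.365,"dy":0.33,"dz":0.015,"turn":0.0},
  {"fingers":0.5,"dx":0.385,"dy":0.41,"dz":0.015,"turn":0.0},
])

```text
time: 3.48
eef_pos: [0.5327, -0.1687, 0.2762]
orientation: [1.14, 1.252, -1.14]
wrist_force: [-0.8, -0.3, 0.9]
width: 0.0215
```

```bash
python3 - <<'E'
from h import *
from rig import ctrl
plan([(-.03,-.08,.017),(.03,-.08,.017)])
n="side"
c=ctrl.camera(n); i=c["img"][60:380,240:560,::-1]
cv2.imwrite(f"pics/{n}4.png",cv2.convertScaleAbs(cv2.resize(i,None,fx=1.8,fy=1.8),alpha=1.5))
E
```

```text
t 3.48 yaw err (turn units) 0.0 w 0.021 F [-0.8 -0.3  0.9]
tip now in tray [-0.0951 -0.08    0.0167]
(-0.03, -0.08, 0.017) tipworld [ 0.596 -0.163  0.088] shift(100mm) [0.154 0.633 0.001]
(0.03, -0.08, 0.017) tipworld [ 0.654 -0.158  0.073] shift(100mm) [3.000e-01 1.215e+00 1.000e-03]
```

View pics/side4.png

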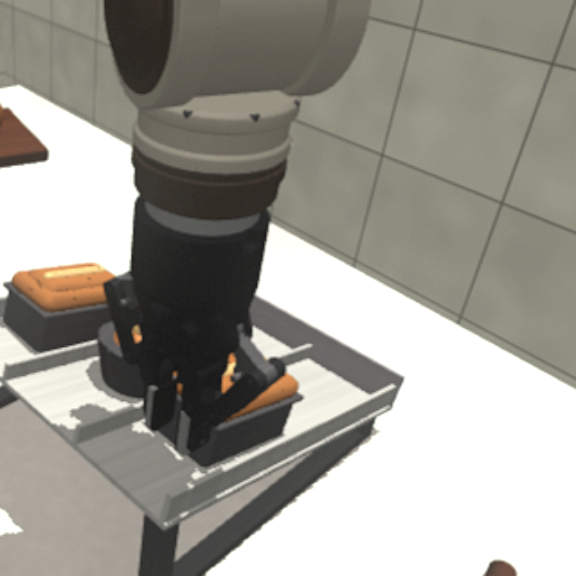

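The tin (pixel 245,420) is sliding evenly ahead of the fingers and the force is low. I'll keep pushing.

servo_tool([
  {"fingers":0.5,"dx":0.02,"dy":0.08,"dz":0.0,"turn":0.0},
  {"fingers":0.5,"dx":0.04,"dy":0.16,"dz":0.0,"turn":0.0},
  {"fingers":0.5,"dx":0.06,"dy":0.24,"dz":0.0,"turn":0.0},
  {"fingers":0.5,"dx":0.08,"dy":0.32,"dz":0.0,"turn":0.0},
  {"fingers":0.5,"dx":0.1,"dy":0.4,"dz":0.0,"turn":0.0},
  {"fingers":0.5,"dx":0.12,"dy":0.48,"dz":0.0,"turn":0.0},
  {"fingers":0.5,"dx":0.14,"dy":0.56,"dz":0.0,"turn":0.0},
  {"fingers":0.5,"dx":0.155,"dy":0.63,"dz":0.0,"turn":0.0},
])

```text
time: 4.53
eef_pos: [0.5954, -0.1628, 0.2605]
orientation: [1.14, 1.252, -1.14]
wrist_force: [-1.2, 0.3, 0.5]
width: 0.0213
```

```bash
python3 - <<'E'
from h import *
from rig import ctrl
plan([(.025,-.08,.017),(.036,-.08,.017)])
n="side"
c=ctrl.camera(n); i=c["img"][60:380,240:560,::-1]
cv2.imwrite(f"pics/{n}5.png",cv2.convertScaleAbs(cv2.resize(i,None,fx=1.8,fy=1.8),alpha=1.5))
E
```

```text
t 4.53 yaw err (turn units) 0.0 w 0.021 F [-1.2  0.3  0.5]
tip now in tray [-0.0302 -0.0798  0.0166]
(0.025, -0.08, 0.017) tipworld [ 0.649 -0.158  0.074] shift(100mm) [0.13  0.537 0.002]
(0.036, -0.08, 0.017) tipworld [ 0.659 -0.157  0.072] shift(100mm) [0.157 0.643 0.002]
```

View pics/side5.png

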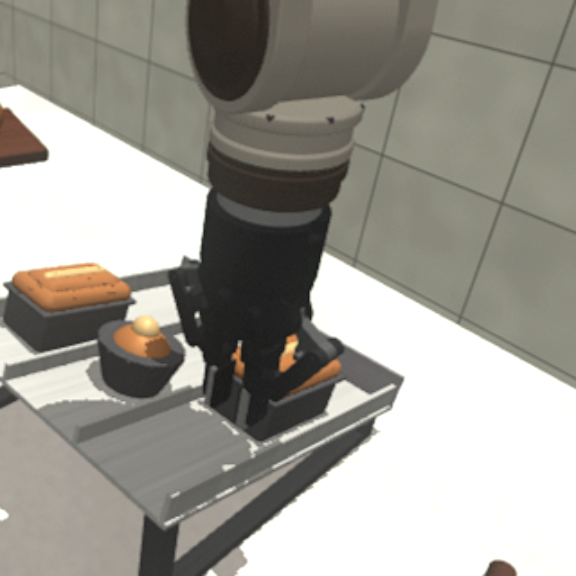

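Still sliding straight, and the mould hasn't moved (140,355). Next is tip x = +0.026, slower at the end.

servo_tool([
  {"fingers":0.5,"dx":0.02,"dy":0.08,"dz":0.0,"turn":0.0},
  {"fingers":0.5,"dx":0.04,"dy":0.16,"dz":0.0,"turn":0.0},
  {"fingers":0.5,"dx":0.06,"dy":0.24,"dz":0.0,"turn":0.0},
  {"fingers":0.5,"dx":0.08,"dy":0.32,"dz":0.0,"turn":0.0},
  {"fingers":0.5,"dx":0.1,"dy":0.4,"dz":0.0,"turn":0.0},
  {"fingers":0.5,"dx":0.115,"dy":0.47,"dz":0.0,"turn":0.0},
  {"fingers":0.5,"dx":0.13,"dy":0.53,"dz":0.0,"turn":0.0},
  {"fingers":0.5,"dx":0.135,"dy":0.55,"dz":0.0,"turn":0.0},
])

```text
time: 5.58
eef_pos: [0.6499, -0.1577, 0.247]
orientation: [1.14, 1.252, -1.14]
wrist_force: [-0.3, -0.3, -0.8]
width: 0.0213
```

servo_tool([
  {"fingers":0.5,"dx":0.005,"dy":0.025,"dz":0.0,"turn":0.0},
  {"fingers":0.5,"dx":0.01,"dy":0.05,"dz":0.0,"turn":0.0},
  {"fingers":0.5,"dx":0.01,"dy":0.05,"dz":0.0,"turn":0.0},
])

```text
time: 5.95
eef_pos: [0.6547, -0.1573, 0.2463]
orientation: [1.14, 1.252, -1.14]
wrist_force: [0.3, -0.5, -0.9]
width: 0.0215
```

```bash
python3 - <<'E'
from h import *
from rig import ctrl
plan([(.036,-.08,.017)])
p=np.load("tray.npy");r,t=tray_T(p)
for n in("top","side"):
    c=ctrl.camera(n); np.savez(n+"6.npz",**c);L=(pts(c)-t)@r
    m=(np.abs(L[...,1]+.082)<.039)&(L[...,2]>.045)&(L[...,2]<.058)&(L[...,0]<.14)&(L[...,0]>.06)
    print(n,m.sum(),np.percentile(L[m][:,0],[1,99]).round(3))
i=c["img"][60:380,240:560,::-1]
cv2.imwrite(f"pics/side6.png",cv2.convertScaleAbs(cv2.resize(i,None,fx=1.8,fy=1.8),alpha=1.5))
E
```

```text
t 5.95 yaw err (turn units) 0.001 w 0.021 F [ 0.3 -0.5 -0.9]
tip now in tray [ 0.0311 -0.0798  0.0173]
(0.036, -0.08, 0.017) tipworld [ 0.659 -0.157  0.072] shift(100mm) [0.015 0.046 0.002]
top 818 [0.061 0.131]
side 147 [0.061 0.128]
```

View pics/side6.png

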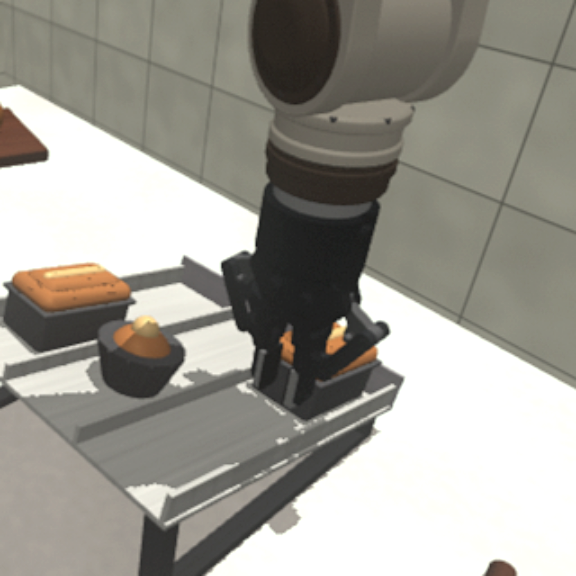

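servo_tool([
  {"fingers":0.5,"dx":0.005,"dy":0.02,"dz":0.0,"turn":0.0},
  {"fingers":0.5,"dx":0.01,"dy":0.04,"dz":0.0,"turn":0.0},
  {"fingers":0.5,"dx":0.01,"dy":0.04,"dz":0.0,"turn":0.0},
])

```text
time: 6.42
eef_pos: [0.6587, -0.1569, 0.2452]
orientation: [1.14, 1.252, -1.14]
wrist_force: [0.1, 0.5, -0.6]
width: 0.0214
```

servo_tool([
  {"fingers":0.5,"dx":0.005,"dy":0.02,"dz":0.0,"turn":0.0},
  {"fingers":0.5,"dx":0.005,"dy":0.02,"dz":0.0,"turn":0.0},
])

```text
time: 6.68
eef_pos: [0.6607, -0.1567, 0.2446]
orientation: [1.14, 1.252, -1.14]
wrist_force: [-0.9, -0.3, -0.3]
width: 0.0212
```

servo_tool([
  {"fingers":0.5,"dx":0.005,"dy":0.02,"dz":0.0,"turn":0.0},
  {"fingers":0.5,"dx":0.005,"dy":0.02,"dz":0.0,"turn":0.0},
])

```text
time: 6.92
eef_pos: [0.6627, -0.1565, 0.2441]
orientation: [1.14, 1.252, -1.14]
wrist_force: [-0.1, 0.1, 0.6]
width: 0.0212
```

```bash
python3 - <<'E'
from h import *
from rig import ctrl
plan([(.036,-.08,.017)])
p=np.load("tray.npy");r,t=tray_T(p)
for n in("top","side"):
    c=ctrl.camera(n); np.savez(n+"7.npz",**c);L=(pts(c)-t)@r
    m=(np.abs(L[...,1]+.082)<.039)&(L[...,2]>.045)&(L[...,2]<.058)&(L[...,0]<.14)&(L[...,0]>.06)
    print(n,m.sum(),np.percentile(L[m][:,0],[1,99]).round(3))
    m=(np.abs(L[...,1]+.082)<.030)&(L[...,2]>.031)&(L[...,2]<.039)&(L[...,0]<.155)&(L[...,0]>.11)
    print(n,m.sum(),np.percentile(L[m][:,0],[5,25,50,75,95]).round(3) if m.sum() else 0)
    cv2.imwrite(f"pics/{n}7.png",cv2.convertScaleAbs(cv2.resize(c["img"][90:250,220:460,::-1] if n=="top" else c["img"][200:360,300:500,::-1],None,fx=3,fy=3,interpolation=2),alpha=1.6))
E
```

```text
t 6.92 yaw err (turn units) 0.001 w 0.021 F [-0.1  0.1  0.6]
tip now in tray [ 0.0393 -0.0798  0.0171]
(0.036, -0.08, 0.017) tipworld [ 0.659 -0.157  0.072] shift(100mm) [-0.007 -0.033  0.002]
top 847 [0.061 0.138]
top 1 [0.141 0.141 0.141 0.141 0.141]
side 152 [0.061 0.134]
side 41 [0.113 0.119 0.128 0.137 0.143]
```

View pics/top7.png

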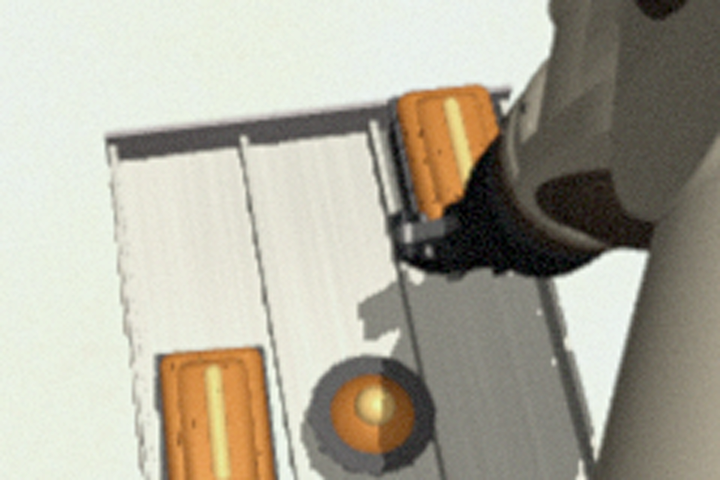

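View pics/side7.png

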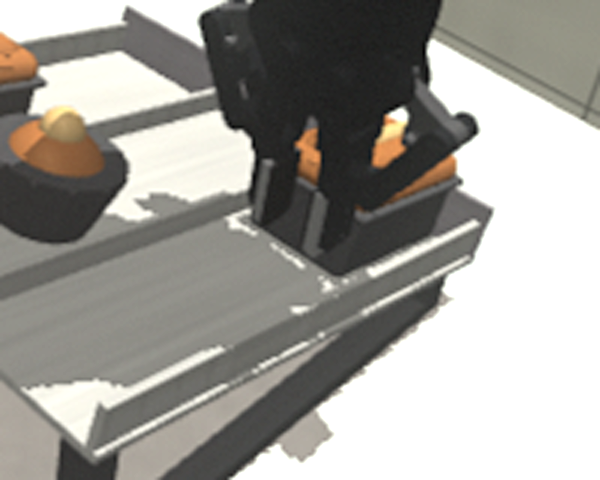

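servo_tool([
  {"fingers":0.5,"dx":0.005,"dy":0.02,"dz":0.0,"turn":0.0},
  {"fingers":0.5,"dx":0.005,"dy":0.02,"dz":0.0,"turn":0.0},
])

```text
time: 7.28
eef_pos: [0.6646, -0.1563, 0.2436]
orientation: [1.14, 1.252, -1.14]
wrist_force: [-0.2, 0.3, -0.1]
width: 0.0216
```

servo_tool([
  {"fingers":0.5,"dx":0.003,"dy":0.015,"dz":0.0,"turn":0.0},
  {"fingers":0.5,"dx":0.003,"dy":0.015,"dz":0.0,"turn":0.0},
])

```text
time: 7.52
eef_pos: [0.6658, -0.1563, 0.2434]
orientation: [1.14, 1.252, -1.141]
wrist_force: [-4.8, -1.1, 2.3]
width: 0.0214
```

The stop contact shows as a -4.8 N force. I'll back off, lift, and cross over to the left lane.

servo_tool([
  {"fingers":0.5,"dx":-0.02,"dy":-0.1,"dz":0.0,"turn":0.0},
  {"fingers":0.5,"dx":-0.1,"dy":-0.25,"dz":0.0,"turn":0.0},
  {"fingers":0.5,"dx":-0.5,"dy":-0.3,"dz":0.0,"turn":0.0},
  {"fingers":0.5,"dx":-1.0,"dy":-0.3,"dz":0.0,"turn":0.0},
  {"fingers":0.5,"dx":-1.0,"dy":-0.3,"dz":0.0,"turn":0.0},
])

```text
time: 8.15
eef_pos: [0.6357, -0.1592, 0.3493]
orientation: [1.143, 1.244, -1.136]
wrist_force: [-0.5, -0.9, 1.2]
width: 0.0212
```

```bash
python3 - <<'E'
from h import *
from rig import ctrl
plan([(-.15,.083,.07),(-.142,.083,.017)])
p=np.load("tray.npy");r,t=tray_T(p)
for n in("top","side"):
    c=ctrl.camera(n); np.savez(n+"8.npz",**c)
    cv2.imwrite(f"pics/{n}8.png",cv2.convertScaleAbs(cv2.resize(c["img"][90:310,220:460,::-1] if n=="top" else c["img"][180:380,200:500,::-1],None,fx=2.5,fy=2.5,interpolation=2),alpha=1.6))
E
```

```text
t 8.15 yaw err (turn units) 0.0 w 0.021 F [-0.5 -0.9  1.2]
tip now in tray [-0.0111 -0.0805  0.113 ]
(-0.15, 0.083, 0.07) tipworld [ 0.477 -0.01   0.168] shift(100mm) [ 0.065 -1.451 -1.636]
(-0.142, 0.083, 0.017) tipworld [ 0.472 -0.011  0.115] shift(100mm) [ 0.598 -1.506 -1.637]
```

View pics/side8.png

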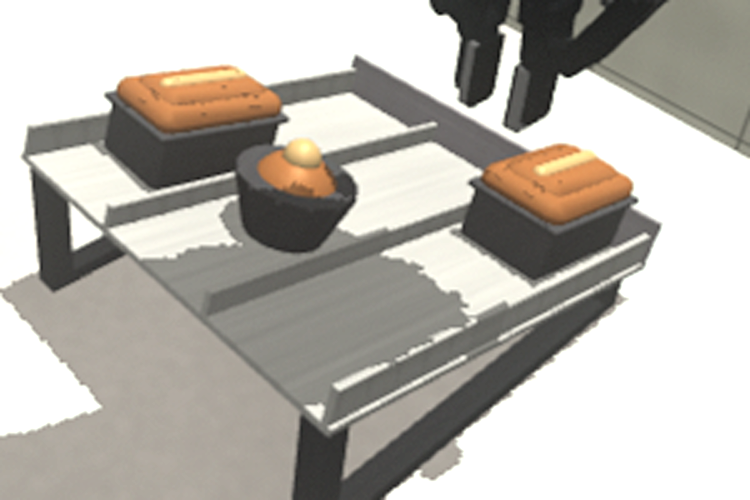

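The right tin sits against the stop and the mould hasn't moved. The fingers are clear above, so I go back past the upper end first and then across.

servo_tool([
  {"fingers":0.5,"dx":-0.3,"dy":-0.4,"dz":0.0,"turn":0.0},
  {"fingers":0.5,"dx":-0.4,"dy":-0.9,"dz":-0.1,"turn":0.0},
  {"fingers":0.5,"dx":-0.4,"dy":-1.0,"dz":-0.5,"turn":0.0},
  {"fingers":0.5,"dx":-0.4,"dy":-1.0,"dz":-1.0,"turn":0.0},
  {"fingers":0.5,"dx":-0.4,"dy":-1.0,"dz":-1.0,"turn":0.0},
])

```text
time: 8.88
eef_pos: [0.5263, -0.0665, 0.3825]
orientation: [1.138, 1.255, -1.138]
wrist_force: [0.3, -1.1, -0.1]
width: 0.0217
```

servo_tool([
  {"fingers":0.5,"dx":0.0,"dy":-0.25,"dz":-0.32,"turn":0.0},
  {"fingers":0.5,"dx":0.0,"dy":-0.5,"dz":-0.64,"turn":0.0},
  {"fingers":0.5,"dx":0.3,"dy":-0.5,"dz":-0.64,"turn":0.0},
  {"fingers":0.5,"dx":0.6,"dy":-0.5,"dz":-0.64,"turn":0.0},
  {"fingers":0.5,"dx":0.6,"dy":-0.5,"dz":-0.64,"turn":0.0},
])

```text
time: 9.5
eef_pos: [0.4707, -0.0101, 0.3207]
orientation: [1.138, 1.255, -1.144]
wrist_force: [0.2, -0.2, -0.1]
width: 0.0212
```

```bash
python3 - <<'E'
from h import *
from rig import ctrl
plan([(-.142,.083,.017),(-.05,.083,.017),(.04,.083,.017)])
for n in("top","side"):
    c=ctrl.camera(n); np.savez(n+"9.npz",**c)
    cv2.imwrite(f"pics/{n}9.png",cv2.convertScaleAbs(cv2.resize(c["img"][90:310,220:460,::-1] if n=="top" else c["img"][180:380,200:500,::-1],None,fx=2.5,fy=2.5,interpolation=2),alpha=1.6))
E
```

```text
t 9.5 yaw err (turn units) 0.0 w 0.021 F [ 0.2 -0.2 -0.1]
tip now in tray [-0.1523  0.0838  0.0483]
(-0.142, 0.083, 0.017) tipworld [ 0.472 -0.011  0.115] shift(100mm) [0.328 0.026 0.008]
(-0.05, 0.083, 0.017) tipworld [ 0.561 -0.002  0.093] shift(100mm) [0.547 0.92  0.009]
(0.04, 0.083, 0.017) tipworld [0.648 0.006 0.071] shift(100mm) [0.76  1.794 0.009]
```

View pics/side9.png

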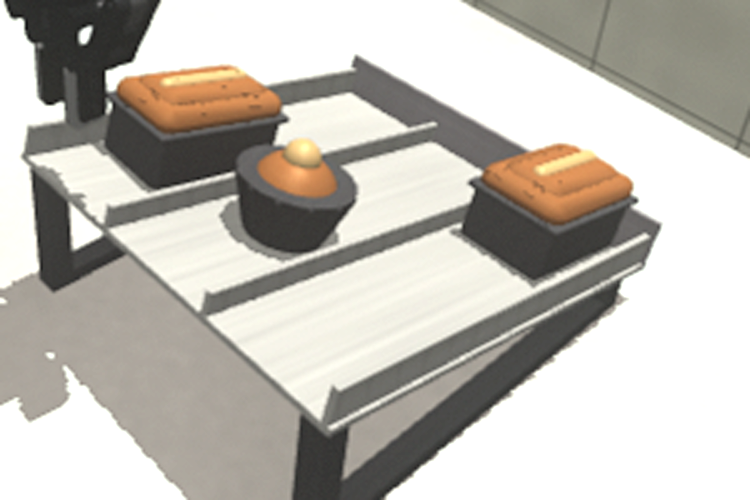

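View pics/top9.png

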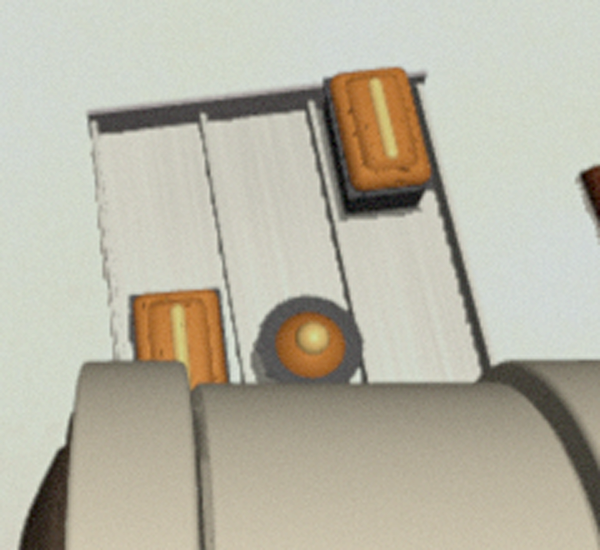

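The fingers (80,110) are behind the left tin. The right tin is seated against the stop, and the mould hasn't moved. I lower and push the left tin.

servo_tool([
  {"fingers":0.5,"dx":0.16,"dy":0.02,"dz":0.01,"turn":0.0},
  {"fingers":0.5,"dx":0.32,"dy":0.02,"dz":0.01,"turn":0.0},
  {"fingers":0.5,"dx":0.345,"dy":0.1,"dz":0.01,"turn":0.0},
  {"fingers":0.5,"dx":0.365,"dy":0.18,"dz":0.01,"turn":0.0},
  {"fingers":0.5,"dx":0.385,"dy":0.26,"dz":0.01,"turn":0.0},
  {"fingers":0.5,"dx":0.405,"dy":0.34,"dz":0.01,"turn":0.0},
  {"fingers":0.5,"dx":0.425,"dy":0.42,"dz":0.01,"turn":0.0},
  {"fingers":0.5,"dx":0.445,"dy":0.5,"dz":0.01,"turn":0.0},
])

```text
time: 10.6
eef_pos: [0.5219, -0.006, 0.2788]
orientation: [1.14, 1.252, -1.14]
wrist_force: [-1.5, 0.4, 0.4]
width: 0.0209
```

```bash
python3 - <<'E'
from h import *
from rig import ctrl
plan([(-.03,.083,.017),(.03,.083,.017)])
for n in("side",):
    c=ctrl.camera(n)
    cv2.imwrite(f"pics/{n}10.png",cv2.convertScaleAbs(cv2.resize(c["img"][180:380,200:500,::-1],None,fx=2.5,fy=2.5,interpolation=2),alpha=1.6))
E
```

```text
t 10.6 yaw err (turn units) 0.0 w 0.021 F [-1.5  0.4  0.4]
tip now in tray [-0.0916  0.0831  0.0203]
(-0.03, 0.083, 0.017) tipworld [ 0.581 -0.001  0.088] shift(100mm) [0.181 0.589 0.001]
(0.03, 0.083, 0.017) tipworld [0.639 0.005 0.073] shift(100mm) [0.326 1.172 0.002]
```

View pics/side10.png

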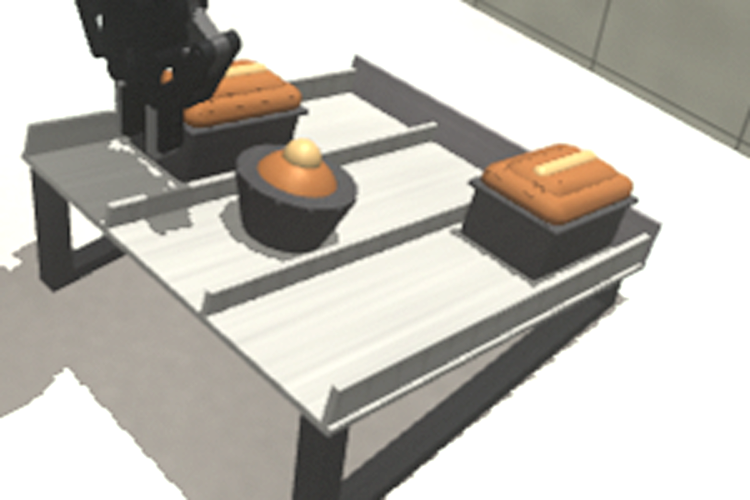

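The left tin is sliding and the mould hasn't moved. Continuing.

servo_tool([
  {"fingers":0.5,"dx":0.03,"dy":0.08,"dz":0.0,"turn":0.0},
  {"fingers":0.5,"dx":0.055,"dy":0.16,"dz":0.0,"turn":0.0},
  {"fingers":0.5,"dx":0.075,"dy":0.24,"dz":0.0,"turn":0.0},
  {"fingers":0.5,"dx":0.1,"dy":0.32,"dz":0.0,"turn":0.0},
  {"fingers":0.5,"dx":0.12,"dy":0.4,"dz":0.0,"turn":0.0},
  {"fingers":0.5,"dx":0.145,"dy":0.48,"dz":0.0,"turn":0.0},
  {"fingers":0.5,"dx":0.165,"dy":0.56,"dz":0.0,"turn":0.0},
  {"fingers":0.5,"dx":0.18,"dy":0.6,"dz":0.0,"turn":0.0},
])

```text
time: 11.65
eef_pos: [0.5816, -0.0004, 0.2606]
orientation: [1.14, 1.252, -1.14]
wrist_force: [-3.0, -0.4, 1.7]
width: 0.0212
```

```bash
python3 - <<'E'
from h import *
from rig import ctrl
plan([(.03,.083,.017),(.042,.083,.017)])
for n in("side",):
    c=ctrl.camera(n)
    cv2.imwrite(f"pics/{n}11.png",cv2.convertScaleAbs(cv2.resize(c["img"][180:380,200:500,::-1],None,fx=2.5,fy=2.5,interpolation=2),alpha=1.6))
E
```

```text
t 11.65 yaw err (turn units) 0.0 w 0.021 F [-3.  -0.4  1.7]
tip now in tray [-0.029   0.0831  0.0171]
(0.03, 0.083, 0.017) tipworld [0.639 0.005 0.073] shift(100mm) [0.143 0.572 0.002]
(0.042, 0.083, 0.017) tipworld [0.65  0.006 0.07 ] shift(100mm) [0.172 0.689 0.002]
```

View pics/side11.png

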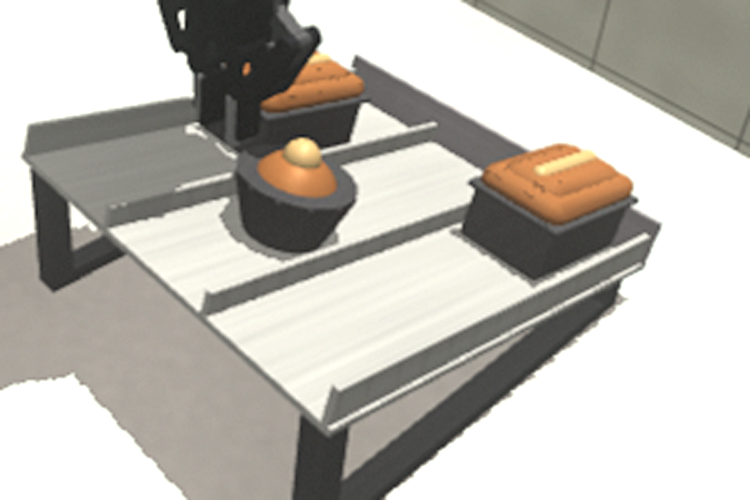

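servo_tool([
  {"fingers":0.5,"dx":0.02,"dy":0.08,"dz":0.0,"turn":0.0},
  {"fingers":0.5,"dx":0.04,"dy":0.16,"dz":0.0,"turn":0.0},
  {"fingers":0.5,"dx":0.06,"dy":0.24,"dz":0.0,"turn":0.0},
  {"fingers":0.5,"dx":0.08,"dy":0.32,"dz":0.0,"turn":0.0},
  {"fingers":0.5,"dx":0.1,"dy":0.4,"dz":0.0,"turn":0.0},
  {"fingers":0.5,"dx":0.115,"dy":0.47,"dz":0.0,"turn":0.0},
  {"fingers":0.5,"dx":0.135,"dy":0.54,"dz":0.0,"turn":0.0},
  {"fingers":0.5,"dx":0.145,"dy":0.58,"dz":0.0,"turn":0.0},
])

```text
time: 12.7
eef_pos: [0.6393, 0.005, 0.2462]
orientation: [1.14, 1.252, -1.14]
wrist_force: [-1.5, 0.1, -0.5]
width: 0.0213
```

servo_tool([
  {"fingers":0.5,"dx":0.005,"dy":0.025,"dz":0.0,"turn":0.0},
  {"fingers":0.5,"dx":0.013,"dy":0.05,"dz":0.0,"turn":0.0},
  {"fingers":0.5,"dx":0.013,"dy":0.05,"dz":0.0,"turn":0.0},
])

```text
time: 13.08
eef_pos: [0.644, 0.0054, 0.2451]
orientation: [1.14, 1.252, -1.14]
wrist_force: [0.7, 0.7, 0.6]
width: 0.0216
```

servo_tool([
  {"fingers":0.5,"dx":0.007,"dy":0.03,"dz":0.0,"turn":0.0},
  {"fingers":0.5,"dx":0.007,"dy":0.03,"dz":0.0,"turn":0.0},
])

```text
time: 13.32
eef_pos: [0.647, 0.0057, 0.2444]
orientation: [1.14, 1.252, -1.14]
wrist_force: [-0.2, -0.5, 0.3]
width: 0.0214
```

```bash
python3 - <<'E'
from h import *
from rig import ctrl
plan([(.042,.083,.017)])
for n in("top","side",):
    c=ctrl.camera(n)
    cv2.imwrite(f"pics/{n}12.png",cv2.convertScaleAbs(cv2.resize(c["img"][90:310,220:460,::-1] if n=="top" else c["img"][180:380,200:500,::-1],None,fx=2.5,fy=2.5,interpolation=2),alpha=1.6))
E
```

```text
t 13.32 yaw err (turn units) 0.0 w 0.021 F [-0.2 -0.5  0.3]
tip now in tray [0.0387 0.0832 0.0172]
(0.042, 0.083, 0.017) tipworld [0.65  0.006 0.07 ] shift(100mm) [0.01  0.031 0.002]
```

View pics/side12.png

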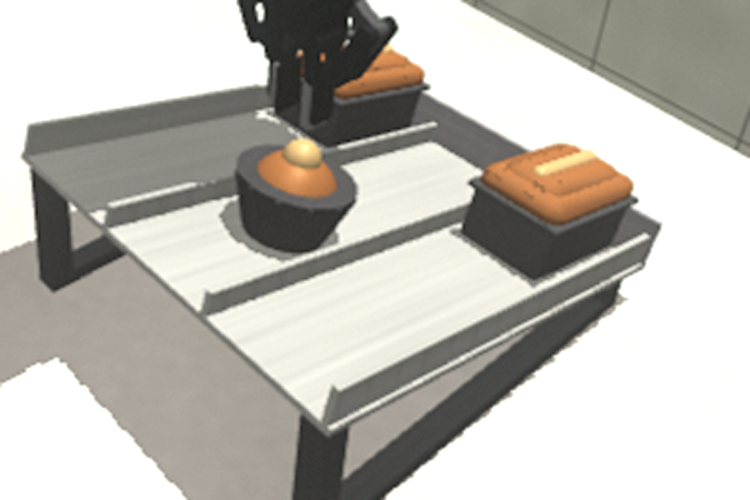

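View pics/top12.png

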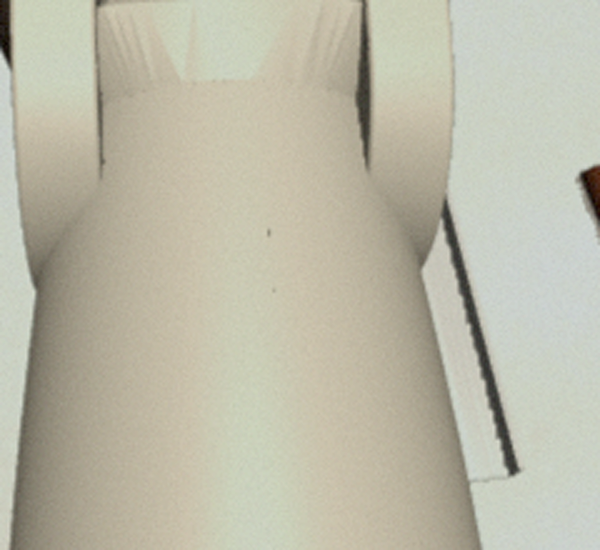

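The left tin is nearly at the stop, with no contact force yet. I'll push the last few millimetres.

servo_tool([
  {"fingers":0.5,"dx":0.005,"dy":0.02,"dz":0.0,"turn":0.0},
  {"fingers":0.5,"dx":0.005,"dy":0.02,"dz":0.0,"turn":0.0},
])

```text
time: 13.68
eef_pos: [0.6489, 0.0059, 0.2439]
orientation: [1.14, 1.252, -1.14]
wrist_force: [-0.7, 0.6, 1.0]
width: 0.0213
```

servo_tool([
  {"fingers":0.5,"dx":0.003,"dy":0.015,"dz":0.0,"turn":0.0},
  {"fingers":0.5,"dx":0.003,"dy":0.015,"dz":0.0,"turn":0.0},
])

```text
time: 13.92
eef_pos: [0.6496, 0.0059, 0.2438]
orientation: [1.139, 1.253, -1.142]
wrist_force: [-7.7, -1.2, 5.5]
width: 0.0212
```

Stop contact is felt at -7.7 N. I back off, lift, and clear the view.

servo_tool([
  {"fingers":0.5,"dx":-0.02,"dy":-0.1,"dz":0.0,"turn":0.0},
  {"fingers":0.5,"dx":-0.1,"dy":-0.25,"dz":0.0,"turn":0.0},
  {"fingers":0.5,"dx":-0.5,"dy":-0.3,"dz":0.0,"turn":0.0},
  {"fingers":0.5,"dx":-1.0,"dy":-0.3,"dz":0.0,"turn":0.0},
  {"fingers":0.5,"dx":-1.0,"dy":-0.3,"dz":0.0,"turn":0.0},
])

```text
time: 14.55
eef_pos: [0.6206, 0.0032, 0.3485]
orientation: [1.144, 1.246, -1.135]
wrist_force: [0.4, 0.7, -0.6]
width: 0.0215
```

servo_tool([
  {"fingers":0.5,"dx":-0.4,"dy":-0.4,"dz":0.0,"turn":0.0},
  {"fingers":0.5,"dx":-0.5,"dy":-0.7,"dz":-0.4,"turn":0.0},
  {"fingers":0.5,"dx":-0.5,"dy":-0.9,"dz":-0.9,"turn":0.0},
  {"fingers":0.5,"dx":-0.5,"dy":-1.0,"dz":-1.0,"turn":0.0},
])

```text
time: 15.05
eef_pos: [0.5137, 0.0685, 0.3934]
orientation: [1.125, 1.281, -1.105]
wrist_force: [-0.1, -0.1, -0.1]
width: 0.0215
```

servo_tool([
  {"fingers":0.5,"dx":0.0,"dy":-0.4,"dz":-0.4,"turn":0.0},
  {"fingers":0.5,"dx":0.0,"dy":-0.8,"dz":-0.8,"turn":0.0},
  {"fingers":0.5,"dx":0.0,"dy":-1.0,"dz":-1.0,"turn":0.0},
  {"fingers":0.5,"dx":0.0,"dy":-1.0,"dz":-1.0,"turn":0.0},
])

```text
time: 15.55
eef_pos: [0.4165, 0.0863, 0.3949]
orientation: [1.105, 1.339, -1.045]
wrist_force: [0.5, 0.1, 0.8]
width: 0.0212
```

```bash
python3 - <<'E'
from h import *
from rig import ctrl
p=np.load("tray.npy");r,t=tray_T(p);plan([])
for n in("top","side",):
    c=ctrl.camera(n);L=(pts(c)-t)@r
    for y in(-.082,0,.082):
        m=(np.abs(L[...,1]-y)<.039)&(L[...,2]>.032)&(L[...,2]<.08)&(np.abs(L[...,0])<.155)
        q=L[m]; print(n," lane",y,m.sum(),"x",np.percentile(q[:,0],[1,99]).round(3),"y",np.percentile(q[:,1],[1,99]).round(3),"z",np.percentile(q[:,2],[1,99]).round(3))
    cv2.imwrite(f"pics/{n}13.png",cv2.convertScaleAbs(cv2.resize(c["img"][90:310,220:460,::-1] if n=="top" else c["img"][180:380,200:500,::-1],None,fx=2.5,fy=2.5,interpolation=2),alpha=1.6))
E
```

```text
t 15.55 yaw err (turn units) 0.062 w 0.021 F [0.5 0.1 0.8]
tip now in tray [-0.2144  0.1945  0.1096]
top  lane -0.082 1733 x [0.048 0.142] y [-0.104 -0.046] z [0.036 0.06 ]
top  lane 0 1332 x [-0.087 -0.022] y [-0.033  0.031] z [0.033 0.057]
top  lane 0.082 1765 x [0.047 0.141] y [0.057 0.117] z [0.036 0.06 ]
side  lane -0.082 1550 x [0.048 0.14 ] y [-0.108 -0.05 ] z [0.033 0.059]
side  lane 0 1024 x [-0.088 -0.022] y [-0.035  0.031] z [0.033 0.057]
side  lane 0.082 1044 x [0.047 0.14 ] y [0.056 0.111] z [0.034 0.058]
```

View pics/side13.png

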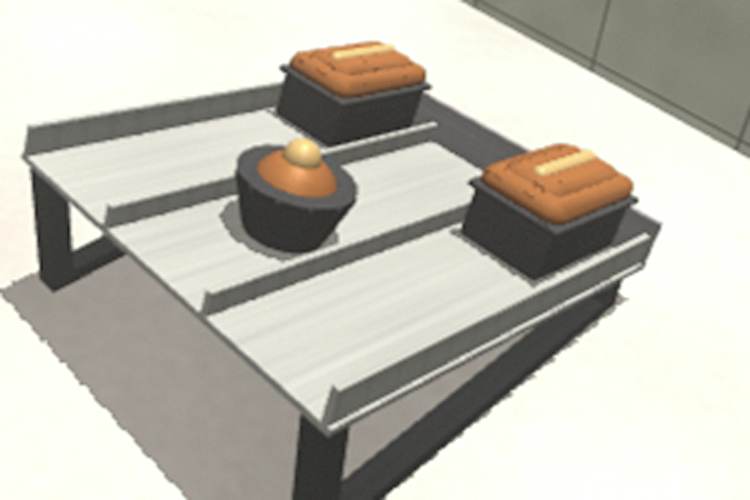

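View pics/top13.png

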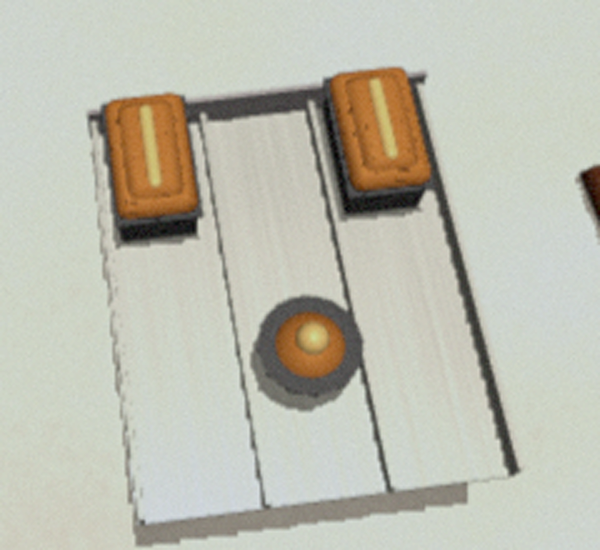

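Both tins are centred near x = +0.095 and lie straight in their lanes. The mould hasn't moved and the arm touches nothing, so I let it settle and hand in.

servo_tool([
  {"fingers":0.5,"dx":0.0,"dy":0.0,"dz":0.0,"turn":0.0},
  {"fingers":0.5,"dx":0.0,"dy":0.0,"dz":0.0,"turn":0.0},
  {"fingers":0.5,"dx":0.0,"dy":0.0,"dz":0.0,"turn":0.0},
])

```text
time: 16.02
eef_pos: [0.4174, 0.0865, 0.3948]
orientation: [1.104, 1.34, -1.045]
wrist_force: [0.4, 0.9, -0.1]
width: 0.0216
```

```bash
python3 -c "
from rig import ctrl
s=ctrl.observe();print(s['time'],s['qd'],s['wrist_force'])
print(ctrl.sign_off())"
```

```text
16.025 [ 0.00288495 -0.00472941 -0.00217542  0.00202934  0.00095224 -0.00119326] [ 0.36791638  0.89670096 -0.09938905]
the job is handed in; nothing more can be done
None
```

I slid both loaf tins down their lanes to the back stop by pushing them from behind with the partly closed fingertips. I stopped each push when the wrist felt the stop, at about 5 N for the right tin and 8 N for the left. The job was handed in at 16.0 s with the arm clear and still.

**Last checks, depth from both cameras:**
- **Tins:** they span about x +0.047 to +0.142 m in the tray frame, so each centre is near +0.095 m. They are upright and straight in their lanes.
- **Mould:** its measured extents match the start to within 1 mm.

**What failed or disagreed:**
- My first four move calls were refused because some fields were left out. Nothing moved.
- Both tins met the stop about 6 to 7 mm later by tip position than I had worked out. I relied on the contact force there, and the final pictures confirm both tins are seated.
- In the last retreat the tool ended up about 6 degrees off in yaw and slightly tilted, in free air.

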